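# Stand the fallen beakers up and close the row in the drying lane

### The arm

A 6-joint arm with a two-finger parallel gripper is mounted at the origin on the work surface. World frame = base frame: x ahead of the robot, y to its left, z up, the work surface at z = 0. Lengths are in m, angles in degrees, forces in N, time in s.
With the tool pointing down it reaches from about 0.35 to 0.875 m from the base axis. Payload 4.2 kg.
Tool frame: the origin (TCP) lies between the finger pads; the fingertips stand 25 mm ahead of it and the grasp point (between the pads) lies 6 mm ahead of it (r.tips_ahead is the distance from the TCP to the fingertips, in m); z points along the fingers, y is the direction in which the jaws open and shut (so a half turn about z gives the same grasp; the last joint's range is limited). The gripper opens to 87 mm and grips with 3 to 60 N. Pads are 19 mm wide; open, the fingers measure 117 mm over their backs; the gripper's body (75 mm by 190 mm) begins 51 mm behind the grasp point.
Start: joints at [90.963, 22.042, 0.453, 0, -68.411, -14.817], TCP at [0.15, 0.607, 0.248] pointing down, gripper open.
Joint ranges: [-179.83, 179.83], [-69.29, 118.12], [-61.27, 80.66], [-181.25, 117.63], [-171.15, -9.14], [-177.46, 177.46]. Speed limits (degrees/s): [159.86, 159.86, 180, 180, 180, 180].

### API

Orientations are given as a 3x3 rotation matrix whose columns are the frame's x, y, z axes.
In Python, from station import r, vision, finish_job gives the robot as it stands.
- The arm moves only by the shell command python3 -m jog 'ROWS'. ROWS is a JSON object of lists of equal length, an entry for each row: "rot": the turn, a rotation vector about the world's x, y, z in degrees, a list of three; "delta_pos": the shift along the world's x, y, z in mm, a list of three; "grip": the opening in per cent of the stroke, from 0 (shut) to 100 (fully open). A call has 1 to 10 rows; each row shifts and turns the commanded pose from where the row before left it; what a row does not reach is not made up. A row lasts 1/12 s, in which the tool goes at most 41.7 mm and 7.16 degrees, less where a joint would pass 70% of its speed; a pose out of reach is approached as far as the arm can. A call with a gripper value outside its range is refused whole. The fingers move at their own pace and stop on an object; the grip force is fixed at half the most. Time passes only in rows, so rows that do not move let the fingers close. It gives the time, the measured TCP pose, the force and the opening at its end, in the units of the state.
- r.sense(): the state, without advancing time (a new reading comes with each control period).
- vision.capture(name): name is "scene" or "top" or "wrist"; returns a dict with "frame" (400x640x3 uint8, red, green, blue), "K" (3x3 intrinsics, pixels), "xyz" and "orientation" of the camera in the world. Camera axes: x right, y up, looking along -z (the intrinsics and any distortion apply to the point x, -y, -z); pixel columns grow to the right and rows downward; lengths in m; the calibration is good to about 2 mm. A picture is of the moment at which its call begins. There is no depth.
- finish_job(): hands the job in, once; it reports no verdict.
The state is a dict: "time_s": time; "joints": joint angles; "joint_velocities": joint speeds; "effort": joint torques, N m; "tcp_pos": TCP position; "ee_rot": TCP orientation; "wrist_force": force on the tool from outside, world axes, zero at the start; "moment": the same for the moment, N m; "gripper_width": opening from 0.0 (shut) to 1.0 (fully open).
Only numpy, scipy, OpenCV 4.12 (cv2) and the standard library are available. Lean on these libraries where they do the work, as an engineer would, in place of code of your own. Each camera call takes 0.05 s, during which the arm holds its last target. There are 200 camera calls.

### The job

Two of the three wooden beakers in the drying lane have fallen on their sides. Stand both up on their bottoms in the lane, mouths up, and slide all three along the lane into one closed row, touching one another and the end stop. Do not knock the standing beaker over, and do not push the other things on the bench about.

Things in the scene. Friction and masses are not known exactly. Their poses are not given: they have to be found in the camera images.
- lane: fixed straight wooden trough along its own y axis, sideways before the robot. Origin: on the bench, mid-trough. Floor 12 above bench; rails 90 apart inside, 12 thick, tops 34 above bench. End stop: block across the -y end, inner face at y=-320 (mm, own frame), top 72 above bench; +y end open at y=355. Beakers start in any order with origins near y=-230, 10 and 250
- beaker_a: round open wooden beaker (like a tumbler without a handle), 80 mm outside diameter, 85 tall, wall 5, bottom 8 thick, about 0.14 kg; origin at the centre of its underside, its z axis points out of its mouth. At the start this one is standing in the lane.
- beaker_b: round open wooden beaker (like a tumbler without a handle), 80 mm outside diameter, 85 tall, wall 5, bottom 8 thick, about 0.14 kg; origin at the centre of its underside, its z axis points out of its mouth. At the start it lies on its side along the lane, mouth towards the lane's +y end (away from the end stop).
- beaker_c: round open wooden beaker (like a tumbler without a handle), 80 mm outside diameter, 85 tall, wall 5, bottom 8 thick, about 0.14 kg; origin at the centre of its underside, its z axis points out of its mouth. At the start it lies on its side along the lane, mouth towards the lane's +y end (away from the end stop).
- screwdriver: yellow-handled screwdriver lying on the bench on the robot's side of the lane, 190 long; origin under its middle, handle towards its own -x (sizes in mm); a bystander
- glue: white glue bottle with red cap, standing beyond the lane, 60 diameter, 170 tall; origin at its underside centre (sizes in mm); a bystander
- oil_tin: bare steel tin, standing beyond the lane, 84 diameter, 110 tall; origin at its underside centre (sizes in mm); a bystander
- bark_box: closed birch box, 65 x 65 x 55 tall, just beyond the lane; origin at its underside centre (sizes in mm); a bystander
- offcut: wooden offcut lying on the robot's side of the lane, 50 x 120 x 30 tall; origin at its underside centre (sizes in mm); a bystander
- sand_block: cork sanding block, 60 x 100 x 35 tall, just beyond the lane; origin at its underside centre (sizes in mm); a bystander
There are look-alikes about, which are no part of the job. Leave any turquoise look-alike of the beaker_a alone.

How it is judged (in metres and radians):
At the end, for the whole second after the job is handed in: All three beakers stand mouth up (within 0.1 rad of vertical) on the lane's floor between the rails, at rest, in a row closed up against the end stop: the beaker farthest from the stop has its centre less than 214 mm from the stop's inner face (200 mm if all touch) (angle between each of beaker_a, beaker_b, beaker_c's own z axis and vertical below 0.1 rad and z of each of beaker_a, beaker_b, beaker_c in the frame of lane below 0.018 m and y of beaker_a in the frame of lane between -0.29 and -0.106 m and x of beaker_a in the frame of lane between -0.02 and 0.02 m and linear speed of each of beaker_a, beaker_b, beaker_c below 0.02 m/s and y of beaker_b in the frame of lane between -0.29 and -0.106 m and x of beaker_b in the frame of lane between -0.02 and 0.02 m and y of beaker_c in the frame of lane between -0.29 and -0.106 m and x of beaker_c in the frame of lane between -0.02 and 0.02 m).
It fails at once if the beaker that stood at the start is knocked over (tilted more than 0.6 rad) (angle between beaker_a's own z axis and vertical above 0.6 rad).
It fails at once if a bystander on the bench is moved by more than 30 mm (distance of any of screwdriver, glue, oil_tin, bark_box, offcut, sand_block from where it was at the start of the episode above 0.03 m).
It also fails if it takes over 70 s, if anything falls off the work surface, if the arm or the gripper's body presses on something with over 40 N, if the wrist force passes 120 N, or if a joint passes its speed limit or range.

## Working session

There is one attempt and no reset: what is moved stays moved. The work goes in short steps, Python scripts to look and compute and a shell command to move; the robot and the scene stay as the last step left them, time stands still between calls to the robot, and variables do not carry over. Pictures are saved under pics/ and viewed, about 8 in all and at most 12, crops included, and the job is handed in when it is done.

```bash
mkdir -p pics; ls
cat > h.py <<'E'
import numpy as np, cv2
from station import r, vision, finish_job
def snap(n,f):
    c=vision.capture(n); cv2.imwrite('pics/'+f,cv2.cvtColor(c['frame'],cv2.COLOR_RGB2BGR))
    np.savez('pics/'+f[:-4]+'.npz',K=c['K'],p=c['xyz'],R=c['orientation']); return c
def pt(f,u,v,z):
    c=np.load('pics/'+f+'.npz'); K=c['K'];R=c['R'];p=c['p']
    d=np.linalg.inv(K)@[u,v,1]; d=R@(d*[1,-1,-1]); return p+d*(z-p[2])/d[2]
E
python3 - <<'E'
from h import *
c=snap('top','t1.png'); print({k:v for k,v in c.items() if k!='frame'})
snap('scene','s1.png')
s=r.sense(); print(s)
E
```

```text
pics
{'K': array([[493.6829135 ,   0.        , 322.14119049],
       [  0.        , 493.6829135 , 202.48376882],
       [  0.        ,   0.        ,   1.        ]]), 'xyz': array([0.30358267, 0.08182438, 1.2528203 ]), 'orientation': array([[ 0.02310741,  0.98969958, -0.14128269],
       [-0.99971767,  0.02209282, -0.0087458 ],
       [-0.00553438,  0.14144489,  0.98993066]])}
{'time_s': 0.1, 'joints': array([ 9.09624587e+01,  2.20865480e+01,  3.87737113e-01, -2.46768839e-02,
       -6.84109764e+01, -1.48161143e+01]), 'joint_velocities': array([ 0.0810533 , -0.0745202 ,  0.23930222,  0.03722819,  0.01063681,
       -0.01557241]), 'effort': array([-8.40009670e-04, -3.91690850e+01,  1.87933964e+01,  4.23183292e+00,
        1.34472662e-02, -8.04734736e-05]), 'tcp_pos': array([0.14952333, 0.60634992, 0.24656945]), 'ee_rot': array([[ 9.70872445e-01, -2.39596660e-01, -3.68236410e-04],
       [-2.39596920e-01, -9.70870547e-01, -1.92257282e-03],
       [ 1.03132141e-04,  1.95480129e-03, -9.99998084e-01]]), 'wrist_force': array([-0.02212608,  0.11363387, -0.19106178]), 'moment': array([0.00544632, 0.0186252 , 0.06697506]), 'gripper_width': 0.9978050659446286}
```

View pics/t1.png

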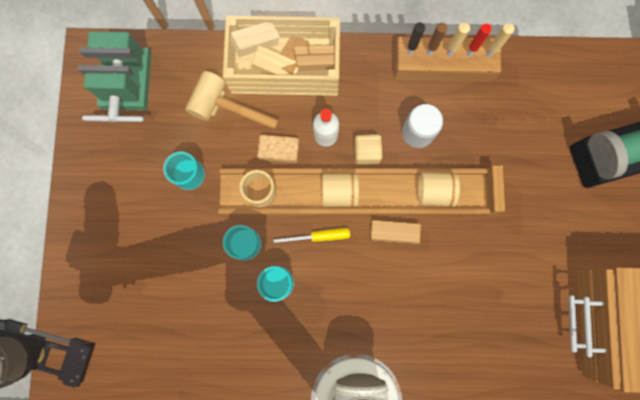

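View pics/s1.png

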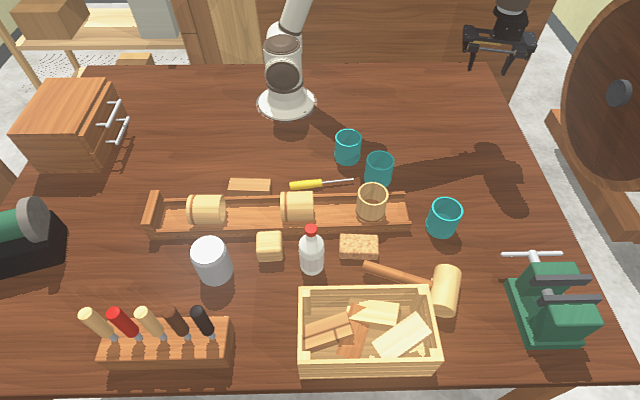

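Run:
```python
from h import *
np.set_printoptions(precision=3,suppress=True)
for n,u,v,z in [('railfar L',219,168,.034),('railnear L',219,213,.034),('railfar R',490,168,.034),('railnear R',490,212,.034),
 ('stop in far',493,167,.072),('stop in near',493,211,.072),('stop out',504,211,.072),
 ('mid mouth',322,190,.052),('mid bottom',357,190,.052),('c1 mouth',419,190,.052),('c1 bot',459,190,.052),
 ('a rim',257,187,.097),('glue cap',326,114,.17),('glue base',327,140,.0),('tin top',425,120,.11),('tin base',419,143,0),('box',368,148,.055),('sand',278,147,.035),('offc',396,231,.03),('turq mid',242,240,.085),('sd tip',275,241,.0),('sd h',350,233,.02)]:
    print(n,pt('t1',u,v,z))
print([x for x in dir(r) if x[0]!='_'], r.tips_ahead)
```

```text
railfar L [0.56  0.355 0.034]
railnear L [0.445 0.349 0.034]
railfar R [ 0.575 -0.327  0.034]
railnear R [ 0.463 -0.325  0.034]
stop in far [ 0.569 -0.322  0.072]
stop in near [ 0.461 -0.319  0.072]
stop out [ 0.461 -0.346  0.072]
mid mouth [0.506 0.094 0.052]
mid bottom [0.508 0.007 0.052]
c1 mouth [ 0.511 -0.145  0.052]
c1 bot [ 0.514 -0.244  0.052]
a rim [0.502 0.248 0.097]
glue cap [0.662 0.087 0.17 ]
glue base [0.647 0.084 0.   ]
tin top [ 0.671 -0.15   0.11 ]
tin base [ 0.645 -0.156  0.   ]
box [ 0.614 -0.019  0.055]
sand [0.617 0.208 0.035]
offc [ 0.411 -0.092  0.03 ]
turq mid [0.376 0.28  0.085]
sd tip [0.381 0.21  0.   ]
sd h [0.404 0.021 0.02 ]
['PlanningError', 'sense', 'tips_ahead'] 0.025
```

```bash
python3 -c "
import cv2;i=cv2.imread('pics/t1.png')[110:250,205:515];cv2.imwrite('pics/t1c.png',cv2.resize(i,None,fx=2.5,fy=2.5,interpolation=2))"
```

```text
(no output)
```

View pics/t1c.png

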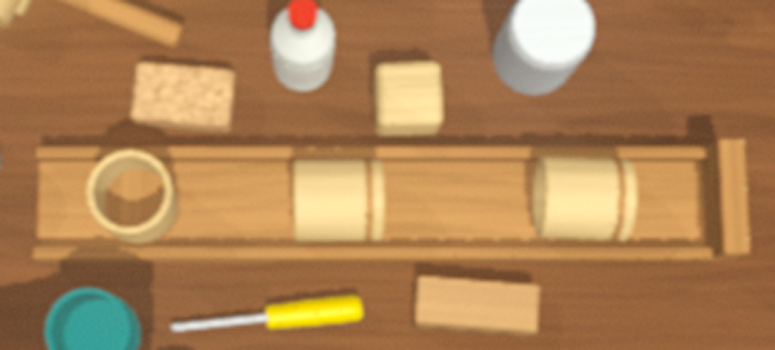

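```bash
python3 -m jog '{"delta_pos":[[18,-36,0],[18,-36,0],[18,-36,0],[18,-36,0],[18,-36,0],[18,-36,0],[18,-36,0],[18,-36,0],[18,-36,0],[18,-36,0]],"rot":[[0,0,-7],[0,0,-7],[0,0,-7],[0,0,-7],[0,0,-7],[0,0,-7],[0,0,-7],[0,0,-7],[0,0,-7],[0,0,-7]],"grip":[100,100,100,100,100,100,100,100,100,100]}' && python3 -m jog '{"delta_pos":[[18,-36,0],[18,-36,0],[18,-36,0],[18,-36,0],[18,-36,0],[18,-36,0],[18,-36,0],[18,-36,0],[18,-36,0],[6,0,0]],"rot":[[0,0,-4.7],[-5,-0.12,0],[-5,-0.12,0],[-5,-0.12,0],[-5,-0.12,0],[-5,-0.12,0],[-5,-0.12,0],[-5,-0.12,0],[-5,-0.12,0],[-5,-0.12,0]],"grip":[100,100,100,100,100,100,100,100,100,100]}'
python3 - <<'E'
from h import *
np.set_printoptions(precision=3,suppress=True)
s=r.sense();print(s['tcp_pos'],s['ee_rot'],s['joints'])
E
```

```text
time_s: 0.93
tcp_pos: [0.3297, 0.2447, 0.2475]
ee_rot: [[0.102, -0.995, -0.0], [-0.995, -0.102, 0.0], [-0.0, 0.0, -1.0]]
wrist_force: [1.2, 0.7, -0.0]
gripper_width: 0.998
time_s: 1.77
tcp_pos: [0.497, -0.0821, 0.247]
ee_rot: [[0.014, -1.0, 0.01], [-0.704, -0.017, -0.71], [0.71, 0.003, -0.704]]
wrist_force: [-0.0, 0.4, -1.0]
gripper_width: 0.996
[ 0.497 -0.082  0.247] [[ 0.014 -1.     0.01 ]
 [-0.704 -0.017 -0.71 ]
 [ 0.71   0.003 -0.704]] [ 26.679  14.951 -36.43   43.186 -69.114 -52.824]
```

```bash
python3 -m jog '{"delta_pos":[[9,-11,-30],[9,-11,-30],[0,-11,-30],[0,0,0]],"rot":[[0,0,0],[0,0,0],[0,0,0],[0,0,0]],"grip":[100,100,100,100]}'
python3 - <<'E'
from h import *
snap('wrist','w1.png')
E
```

```text
time_s: 2.1
tcp_pos: [0.5121, -0.1129, 0.1525]
ee_rot: [[0.024, -1.0, 0.006], [-0.705, -0.021, -0.709], [0.709, 0.012, -0.705]]
wrist_force: [-1.0, 0.3, -0.2]
gripper_width: 1.003
```

View pics/w1.png

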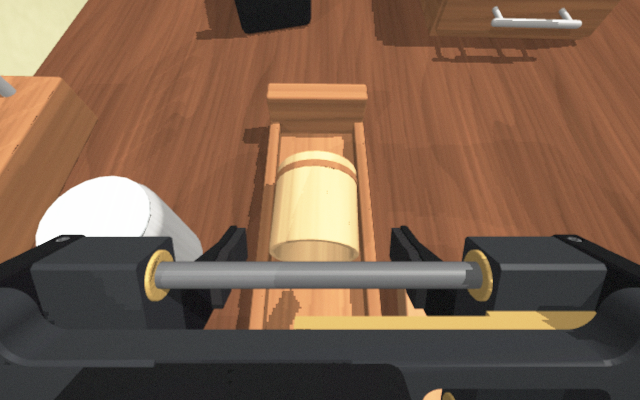

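Run:
```python
from h import *
np.set_printoptions(precision=4,suppress=True)
for u,v,z in [(273,225,.052),(358,225,.052),(277,180,.052),(356,180,.052),(315,258,.02),(316,240,.09),(270,240,.034),(374,240,.034),(318,120,.012)]: print(u,v,pt('w1',u,v,z))
print(r.sense()['tcp_pos'])
```

```text
273 225 [ 0.5535 -0.1779  0.052 ]
358 225 [ 0.474 -0.18   0.052]
277 180 [ 0.5541 -0.2273  0.052 ]
356 180 [ 0.4738 -0.2295  0.052 ]
315 258 [ 0.5137 -0.1571  0.02  ]
316 240 [ 0.5129 -0.1502  0.09  ]
270 240 [ 0.5578 -0.1697  0.034 ]
374 240 [ 0.4564 -0.1722  0.034 ]
318 120 [ 0.5145 -0.3473  0.012 ]
[ 0.5136 -0.1119  0.1553]
```

```bash
python3 -m jog '{"delta_pos":[[0,0,-21],[0,-20,-20],[0,-20,-20],[0,-15,-15],[0,-15,-15],[0,0,0]],"rot":[[0,0,0],[0,0,0],[0,0,0],[0,0,0],[0,0,0],[0,0,0]],"grip":[100,100,100,100,100,100]}' && python3 -m jog '{"delta_pos":[[0,0,0],[0,0,0],[0,0,0],[0,0,0],[0,0,0],[0,0,0]],"rot":[[0,0,0],[0,0,0],[0,0,0],[0,0,0],[0,0,0],[0,0,0]],"grip":[80,80,80,80,80,80]}'
```

```text
time_s: 2.65
tcp_pos: [0.5149, -0.1821, 0.0663]
ee_rot: [[0.017, -1.0, 0.014], [-0.706, -0.022, -0.708], [0.708, 0.002, -0.706]]
wrist_force: [-0.8, 0.2, 0.2]
gripper_width: 1.001
time_s: 3.15
tcp_pos: [0.517, -0.1794, 0.0683]
ee_rot: [[0.017, -1.0, 0.021], [-0.706, -0.027, -0.708], [0.708, -0.002, -0.706]]
wrist_force: [-0.8, 2.7, 6.7]
gripper_width: 0.909
```

```bash
python3 -m jog '{"delta_pos":[[0,0,10],[0,0,25],[0,0,30],[0,0,30],[0,0,15],[0,0,0],[0,0,0],[0,0,0],[0,0,0],[0,0,0]],"rot":[[0,0,0],[0,0,0],[0,0,0],[3,0.1,0],[7,0.16,0],[7,0.16,0],[7,0.16,0],[7,0.16,0],[7,0.16,0],[7,0.16,0]],"grip":[60,60,60,60,60,60,60,60,60,60]}' && python3 -m jog '{"delta_pos":[[0,0,0],[0,0,0],[0,0,0],[0,0,0],[0,0,0],[0,0,0],[0,0,0],[0,0,0]],"rot":[[7,0.16,0],[7,0.16,0],[7,0.16,0],[7,0.16,0],[7,0.16,0],[7,0.16,0],[3,0,0],[0,0,0]],"grip":[60,60,60,60,60,60,60,60]}'
python3 - <<'E'
from h import *
np.set_printoptions(precision=3,suppress=True)
snap('top','t2.png');c=snap('scene','s2.png');s=r.sense();print(s['tcp_pos'],s['joints'],s['wrist_force'])
a=cv2.imread('pics/t2.png')[110:250,205:515];b=cv2.imread('pics/s2.png')[120:260,100:410]
cv2.imwrite('pics/c2.png',cv2.resize(np.vstack([a,b]),None,fx=2,fy=2))
E
```

```text
time_s: 3.98
tcp_pos: [0.5162, -0.178, 0.1773]
ee_rot: [[0.029, -1.0, 0.004], [-1.0, -0.029, 0.007], [-0.007, -0.004, -1.0]]
wrist_force: [-0.7, -1.4, -0.7]
gripper_width: 0.905
time_s: 4.65
tcp_pos: [0.5153, -0.1816, 0.1736]
ee_rot: [[0.014, -1.0, -0.015], [-0.705, -0.02, 0.709], [-0.709, 0.001, -0.705]]
wrist_force: [0.7, 0.7, -2.2]
gripper_width: 0.904
[ 0.516 -0.18   0.176] [-25.011  31.066   6.144 -39.313 -89.142  35.74 ] [-0.348 -0.079 -1.706]
```

View pics/c2.png

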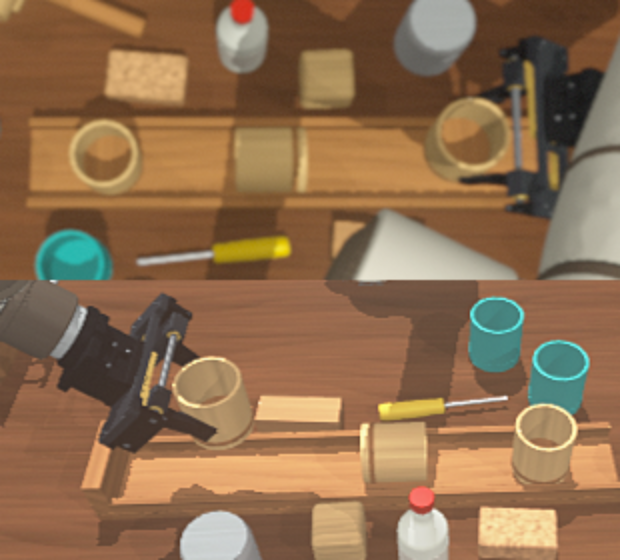

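Run:
```python
from h import *
np.set_printoptions(precision=4,suppress=True)
def ray(f,u,v):
    p=pt(f,u,v,0);q=pt(f,u,v,.5);d=q-p;return p,d/np.linalg.norm(d)
def tri(*a):
    A=0;b=0
    for f,u,v in a:
        p,d=ray(f,u,v);M=np.eye(3)-np.outer(d,d);A=A+M;b=b+M@p
    return np.linalg.solve(A,b)
print(tri(('t2',440.5,179.2),('s2',204,172.5)), r.sense()['tcp_pos'])
# predicted corner pts of scene: project a tilted beaker
c=np.load('pics/s2.npz')
def proj(P):
    q=(np.asarray(P)-c['p'])@c['R']*[1,-1,-1];q=q@c['K'].T;return q[:,:2]/q[:,2:]
G=r.sense()['tcp_pos']+.006*r.sense()['ee_rot'][:,2]
im=cv2.imread('pics/s2.png');big=cv2.resize(im[100:260,130:330],None,fx=3,fy=3);out=[]
for deg in (0,10,20):
    t=np.radians(deg);ax=np.array([0,-np.sin(t),np.cos(t)]);e=np.array([0,np.cos(t),np.sin(t)]);x=np.array([1,0,0])
    b=big.copy();th=np.linspace(0,6.283,60)[:,None]
    for h in (0,.085):
        P=G+e*.012+ax*(h-.054)+.04*(np.cos(th)*e+np.sin(th)*x)
        cv2.polylines(b,[((proj(P)-[130,100])*3).astype(np.int32)],True,(0,0,255) if h else (255,0,0),1)
    out.append(b[100:420,60:330])
cv2.imwrite('pics/o2.png',np.hstack(out))
```

```text
[ 0.5125 -0.1666  0.1902] [ 0.5156 -0.1802  0.1757]
```

View pics/o2.png

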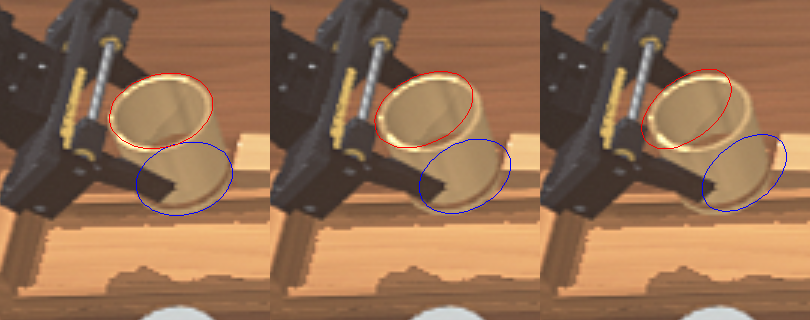

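```bash
python3 -m jog '{"delta_pos":[[0,0,-20],[0,0,-30],[0,0,-25],[0,0,-12],[0,0,-6],[0,0,0],[0,0,0]],"rot":[[0,0,0],[0,0,0],[0,0,0],[0,0,0],[0,0,0],[0,0,0],[0,0,0]],"grip":[60,60,60,60,60,60,60]}' && python3 -m jog '{"delta_pos":[[0,0,-3],[0,0,0],[0,0,0]],"rot":[[0,0,0],[0,0,0],[0,0,0]],"grip":[60,60,60]}'&& python3 -m jog '{"delta_pos":[[0,0,-3],[0,0,0],[0,0,0]],"rot":[[0,0,0],[0,0,0],[0,0,0]],"grip":[60,60,60]}'
```

```text
time_s: 5.33
tcp_pos: [0.5163, -0.1801, 0.0847]
ee_rot: [[0.022, -1.0, -0.014], [-0.708, -0.026, 0.706], [-0.706, -0.005, -0.708]]
wrist_force: [0.8, 0.1, -1.9]
gripper_width: 0.907
time_s: 5.58
tcp_pos: [0.5159, -0.1804, 0.0814]
ee_rot: [[0.021, -1.0, -0.014], [-0.707, -0.024, 0.706], [-0.706, -0.005, -0.708]]
wrist_force: [0.4, 0.2, -2.6]
gripper_width: 0.905
time_s: 5.83
tcp_pos: [0.5155, -0.1802, 0.0775]
ee_rot: [[0.019, -1.0, -0.015], [-0.707, -0.024, 0.707], [-0.707, -0.003, -0.707]]
wrist_force: [-0.2, 0.0, -2.6]
gripper_width: 0.905
```

```bash
for i in 1; do python3 -m jog '{"delta_pos":[[0,0,-2.5],[0,0,0],[0,0,0]],"rot":[[0,0,0],[0,0,0],[0,0,0]],"grip":[60,60,60]}'|egrep 'pos|force'; python3 -m jog '{"delta_pos":[[0,0,-2],[0,0,0],[0,0,0]],"rot":[[0,0,0],[0,0,0],[0,0,0]],"grip":[60,60,60]}'|egrep 'pos|force'; done
```

```text
tcp_pos: [0.5155, -0.1802, 0.0748]
wrist_force: [-0.7, -0.0, -2.4]
tcp_pos: [0.5156, -0.1802, 0.0729]
wrist_force: [-0.2, -0.3, -1.3]
```

```bash
python3 -m jog '{"delta_pos":[[0,0,-1.5],[0,0,0],[0,0,0],[0,0,0],[0,0,0],[0,0,0],[0,0,0]],"rot":[[0,0,0],[0,0,0],[0,0,0],[0,0,0],[0,0,0],[0,0,0],[0,0,0]],"grip":[60,60,100,100,100,100,100]}'; python3 -m jog '{"delta_pos":[[0,-4,4],[0,-10,10],[0,-20,20],[0,-25,25],[0,0,35],[0,0,35],[0,20,30],[0,35,10]],"rot":[[0,0,0],[0,0,0],[0,0,0],[0,0,0],[0,0,0],[-7,-0.16,0],[-7,-0.16,0],[-7,-0.16,0]],"grip":[100,100,100,100,100,100,100,100]}'
python3 - <<'E'
from h import *
snap('top','t3.png');snap('scene','s3.png')
a=cv2.imread('pics/t3.png')[110:250,205:515];b=cv2.imread('pics/s3.png')[120:260,100:410]
cv2.imwrite('pics/c3.png',cv2.resize(np.vstack([a,b]),None,fx=2,fy=2))
E
```

```text
time_s: 6.92
tcp_pos: [0.5157, -0.1802, 0.0718]
ee_rot: [[0.02, -1.0, -0.015], [-0.707, -0.024, 0.707], [-0.707, -0.004, -0.707]]
wrist_force: [-0.6, 0.6, -0.1]
gripper_width: 0.994
time_s: 7.58
tcp_pos: [0.5184, -0.1887, 0.2461]
ee_rot: [[0.023, -1.0, 0.004], [-0.918, -0.02, 0.396], [-0.396, -0.013, -0.918]]
wrist_force: [2.1, 1.7, 1.3]
gripper_width: 0.998
```

View pics/c3.png

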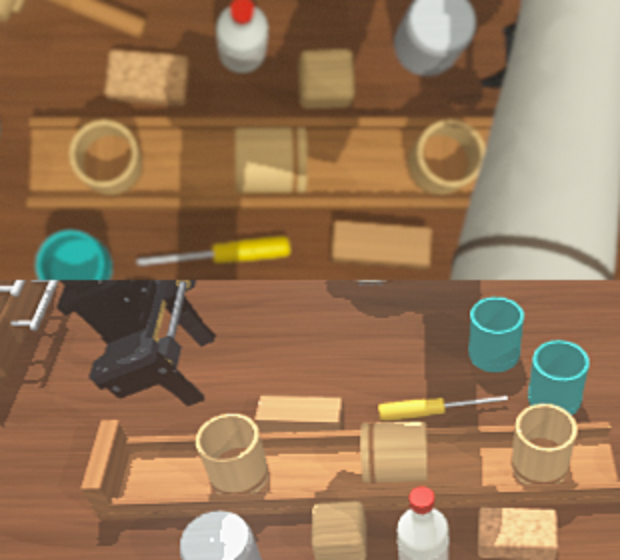

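```bash
python3 -m jog '{"delta_pos":[[-1,32,0],[-1,32,0],[-1,32,0],[-1,32,0],[-1,32,0],[-1,32,0],[-1,32,0],[-1,32,0],[-1,32,0],[-1,35,0]],"rot":[[-6.8,-0.16,0],[-6.8,-0.16,0],[-6.8,-0.16,0],[-6.8,-0.16,0],[-6.8,-0.16,0],[-6.8,-0.16,0],[-6.8,-0.16,0],[-6.8,-0.16,0],[-6.8,-0.16,0],[-6.8,-0.16,0]],"grip":[100,100,100,100,100,100,100,100,100,100]}'; python3 -m jog '{"delta_pos":[[0,0,-35],[0,0,-35],[0,0,-15],[0,0,0]],"rot":[[0,0,0],[0,0,0],[0,0,0],[0,0,0]],"grip":[100,100,100,100]}'
python3 - <<'E'
from h import *
snap('wrist','w2.png')
E
```

```text
time_s: 8.52
tcp_pos: [0.505, 0.1378, 0.2418]
ee_rot: [[0.018, -1.0, 0.018], [-0.721, -0.026, -0.693], [0.693, -0.001, -0.721]]
wrist_force: [0.7, -0.0, 0.7]
gripper_width: 0.999
time_s: 8.85
tcp_pos: [0.504, 0.1353, 0.1522]
ee_rot: [[0.024, -1.0, 0.011], [-0.72, -0.025, -0.693], [0.693, 0.008, -0.721]]
wrist_force: [0.1, -0.4, 0.7]
gripper_width: 0.999
```

View pics/w2.png

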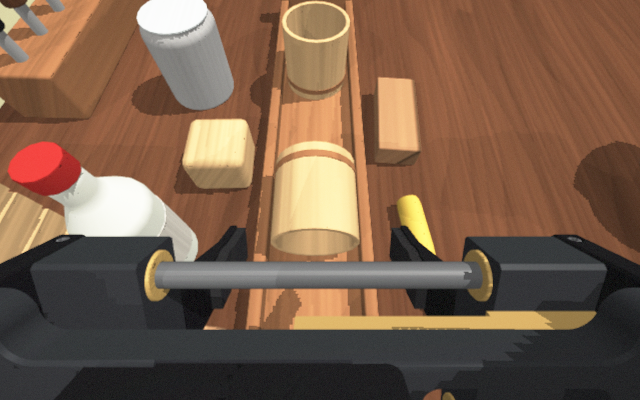

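Run:
```python
from h import *
np.set_printoptions(precision=4,suppress=True)
for u,v,z in [(272,220,.052),(358,220,.052),(315,252,.012),(315,233,.09)]: print(u,v,pt('w2',u,v,z))
print(r.sense()['tcp_pos'])
```

```text
272 220 [0.5471 0.0683 0.052 ]
358 220 [0.4666 0.0661 0.052 ]
315 252 [0.5064 0.086  0.012 ]
315 233 [0.5061 0.0941 0.09  ]
[0.5051 0.1359 0.1544]
```

```bash
python3 -m jog '{"delta_pos":[[2,0,-18],[0,-20,-20],[0,-20,-20],[0,-15,-15],[0,-15,-15],[0,0,0]],"rot":[[0,0,0],[0,0,0],[0,0,0],[0,0,0],[0,0,0],[0,0,0]],"grip":[100,100,100,100,100,100]}' && python3 -m jog '{"delta_pos":[[0,0,0],[0,0,0],[0,0,0],[0,0,0],[0,0,0],[0,0,0]],"rot":[[0,0,0],[0,0,0],[0,0,0],[0,0,0],[0,0,0],[0,0,0]],"grip":[60,60,60,60,60,60]}'
```

```text
time_s: 9.4
tcp_pos: [0.5065, 0.0631, 0.0673]
ee_rot: [[0.018, -1.0, 0.012], [-0.723, -0.021, -0.691], [0.691, 0.004, -0.723]]
wrist_force: [-1.0, -0.7, 0.2]
gripper_width: 1.001
time_s: 9.9
tcp_pos: [0.509, 0.0677, 0.069]
ee_rot: [[0.018, -1.0, 0.02], [-0.725, -0.027, -0.689], [0.689, -0.002, -0.725]]
wrist_force: [1.0, 0.6, 6.9]
gripper_width: 0.9
```

Same behaviour as the first. Lift, turn, lower.

```bash
python3 -m jog '{"delta_pos":[[0,0,10],[0,0,25],[0,0,30],[0,0,30],[0,0,15],[0,0,0],[0,0,0],[0,0,0],[0,0,0],[0,0,0]],"rot":[[0,0,0],[0,0,0],[0,0,0],[3,0.1,0],[7,0.16,0],[7,0.16,0],[7,0.16,0],[7,0.16,0],[7,0.16,0],[7,0.16,0]],"grip":[60,60,60,60,60,60,60,60,60,60]}' && python3 -m jog '{"delta_pos":[[0,0,0],[0,0,0],[0,0,0],[0,0,0],[0,0,0],[0,0,0],[0,0,0],[0,0,0]],"rot":[[7,0.16,0],[7,0.16,0],[7,0.16,0],[7,0.16,0],[7,0.16,0],[7,0.16,0],[3,0,0],[0,0,0]],"grip":[60,60,60,60,60,60,60,60]}'; python3 -m jog '{"delta_pos":[[0,0,-20],[0,0,-30],[0,0,-20],[0,0,-10],[0,0,-5],[0,0,-5],[0,0,0],[0,0,0]],"rot":[[0,0,0],[0,0,0],[0,0,0],[0,0,0],[0,0,0],[0,0,0],[0,0,0],[0,0,0]],"grip":[60,60,60,60,60,60,60,60]}'
python3 - <<'E'
from h import *
snap('top','t4.png');snap('scene','s4.png')
a=cv2.imread('pics/t4.png')[110:250,205:515];b=cv2.imread('pics/s4.png')[120:260,100:410]
cv2.imwrite('pics/c4.png',cv2.resize(np.vstack([a,b]),None,fx=2,fy=2))
E
```

```text
time_s: 10.73
tcp_pos: [0.507, 0.0675, 0.1784]
ee_rot: [[0.028, -1.0, 0.002], [-0.999, -0.028, 0.033], [-0.033, -0.003, -0.999]]
wrist_force: [-0.3, -1.6, -1.1]
gripper_width: 0.899
time_s: 11.4
tcp_pos: [0.5074, 0.0648, 0.1757]
ee_rot: [[0.014, -1.0, -0.015], [-0.687, -0.02, 0.726], [-0.727, -0.0, -0.687]]
wrist_force: [0.3, 0.4, -1.6]
gripper_width: 0.901
time_s: 12.07
tcp_pos: [0.5081, 0.0667, 0.0884]
ee_rot: [[0.022, -1.0, -0.015], [-0.689, -0.026, 0.724], [-0.725, -0.006, -0.689]]
wrist_force: [0.1, -0.4, -1.0]
gripper_width: 0.898
```

View pics/c4.png

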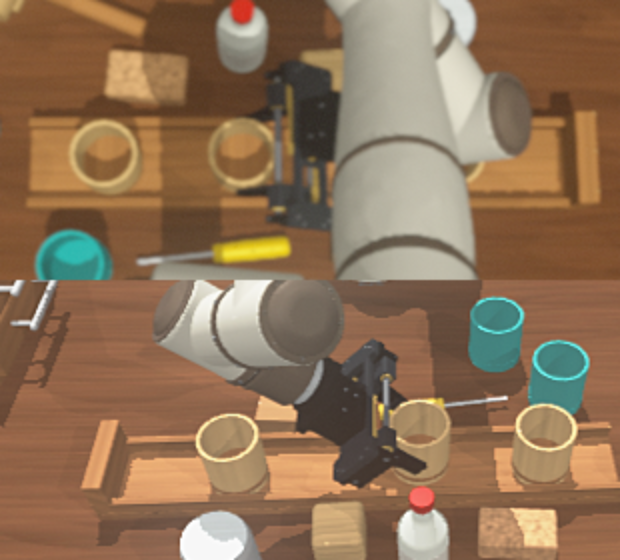

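```bash
python3 -m jog '{"delta_pos":[[0,0,-5],[0,0,-5],[0,0,-3],[0,0,0],[0,0,0]],"rot":[[0,0,0],[0,0,0],[0,0,0],[0,0,0],[0,0,0]],"grip":[60,60,60,60,60]}'|egrep 'pos|force'; python3 -m jog '{"delta_pos":[[0,0,-2],[0,0,0],[0,0,0]],"rot":[[0,0,0],[0,0,0],[0,0,0]],"grip":[60,60,60]}'|egrep 'pos|force'
```

```text
tcp_pos: [0.5074, 0.0664, 0.0741]
wrist_force: [0.9, 0.5, -1.2]
tcp_pos: [0.5079, 0.0663, 0.073]
wrist_force: [-0.7, -2.1, 3.0]
```

```bash
python3 -m jog '{"delta_pos":[[0,0,0],[0,0,0],[0,0,0],[0,0,0],[0,0,0],[0,-4,4],[0,-10,10],[0,-20,20],[0,-25,25]],"rot":[[0,0,0],[0,0,0],[0,0,0],[0,0,0],[0,0,0],[0,0,0],[0,0,0],[0,0,0],[0,0,0]],"grip":[100,100,100,100,100,100,100,100,100]}'|egrep 'pos|force'; python3 -m jog '{"delta_pos":[[0,0,35],[0,0,35],[0,10,35],[0,30,0],[0,40,0],[0,40,0],[0,40,0],[0,40,0],[0,40,0],[0,40,0]],"rot":[[0,0,0],[-7,-0.16,0],[-7,-0.16,0],[-7,-0.16,0],[-7,-0.16,0],[-7,-0.16,0],[-7,-0.16,0],[-4,0,0],[0,0,7],[0,0,7]],"grip":[100,100,100,100,100,100,0,0,0,0]}'; python3 -m jog '{"delta_pos":[[0,40,0],[0,0,0],[0,0,0],[0,0,0],[0,0,0],[0,0,0],[0,0,0],[0,0,0],[0,0,0],[0,0,0]],"rot":[[0,0,7],[0,0,7],[0,0,7],[0,0,7],[0,0,7],[0,0,7],[0,0,7],[0,0,7],[0,0,7],[0,0,7]],"grip":[0,0,0,0,0,0,0,0,0,0]}'
python3 - <<'E'
from h import *
np.set_printoptions(precision=3,suppress=True)
print(r.sense()['joints'])
snap('top','t5.png');snap('scene','s5.png')
a=cv2.imread('pics/t5.png')[110:250,205:515];b=cv2.imread('pics/s5.png')[120:260,100:410]
cv2.imwrite('pics/c5.png',cv2.resize(np.vstack([a,b]),None,fx=2,fy=2))
E
```

```text
tcp_pos: [0.5066, 0.0071, 0.1317]
wrist_force: [0.4, -0.4, 0.1]
time_s: 14.42
tcp_pos: [0.5067, 0.2797, 0.2371]
ee_rot: [[0.274, -0.962, -0.013], [-0.961, -0.274, 0.032], [-0.034, 0.004, -0.999]]
wrist_force: [0.6, -0.1, -1.0]
gripper_width: 0.786
time_s: 15.25
tcp_pos: [0.5081, 0.3167, 0.2371]
ee_rot: [[0.997, -0.074, -0.034], [-0.074, -0.997, -0.002], [-0.034, 0.004, -0.999]]
wrist_force: [-0.8, 0.6, -0.8]
gripper_width: 0.041
[ 46.756  20.724  -2.581  -1.447 -68.111  39.53 ]
```

View pics/c5.png

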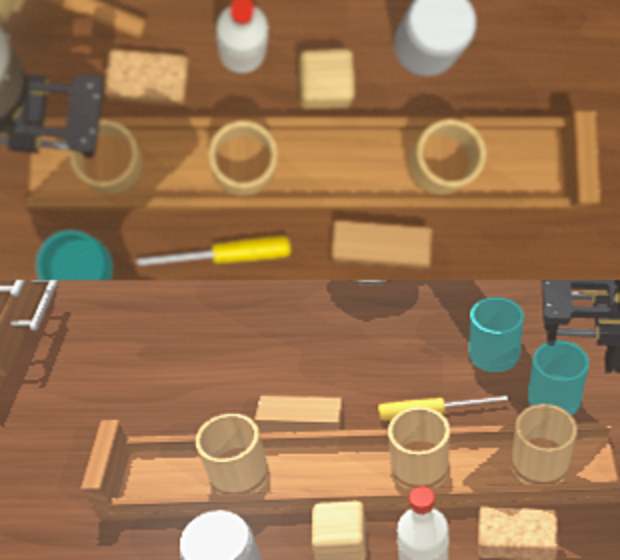

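```bash
python3 -m jog '{"delta_pos":[[-5,15,0],[0,0,-30],[0,0,-35],[0,0,-35],[0,0,-35],[0,0,-22],[0,0,-8],[0,0,0]],"rot":[[0,-2,5.5],[0,0,0],[0,0,0],[0,0,0],[0,0,0],[0,0,0],[0,0,0],[0,0,0]],"grip":[0,0,0,0,0,0,0,0]}'; python3 -m jog '{"delta_pos":[[0.2,-5,0],[0.2,-5,0],[0.2,-8,0],[0.2,-8,0],[0.2,-8,0],[0.2,-10,0],[0.2,-10,0],[0.2,-10,0],[0.2,-10,0],[0.2,-10,0]],"rot":[[0,0,0],[0,0,0],[0,0,0],[0,0,0],[0,0,0],[0,0,0],[0,0,0],[0,0,0],[0,0,0],[0,0,0]],"grip":[0,0,0,0,0,0,0,0,0,0]}'
```

```text
time_s: 16.02
tcp_pos: [0.502, 0.3314, 0.0692]
ee_rot: [[1.0, 0.014, -0.003], [0.014, -1.0, -0.007], [-0.003, 0.007, -1.0]]
wrist_force: [0.7, -0.2, 0.3]
gripper_width: 0.003
time_s: 16.85
tcp_pos: [0.5059, 0.249, 0.0723]
ee_rot: [[1.0, 0.018, 0.004], [0.018, -1.0, -0.0], [0.004, 0.001, -1.0]]
wrist_force: [0.7, 4.9, 4.9]
gripper_width: 0.004
```

```bash
python3 -m jog '{"delta_pos":[[0,-5,0],[0,0,0],[0,0,0]],"rot":[[0,0,0],[0,0,0],[0,0,0]],"grip":[0,0,0]}'
python3 - <<'E'
from h import *
snap('top','t6.png');snap('scene','s6.png')
a=cv2.imread('pics/t6.png')[110:250,205:515];b=cv2.imread('pics/s6.png')[120:260,100:410]
cv2.imwrite('pics/c6.png',cv2.resize(np.vstack([a,b]),None,fx=2,fy=2))
E
```

```text
time_s: 17.1
tcp_pos: [0.5048, 0.2429, 0.0712]
ee_rot: [[1.0, 0.016, 0.001], [0.016, -1.0, -0.003], [0.001, 0.003, -1.0]]
wrist_force: [1.2, 1.3, 2.0]
gripper_width: 0.008
```

View pics/c6.png

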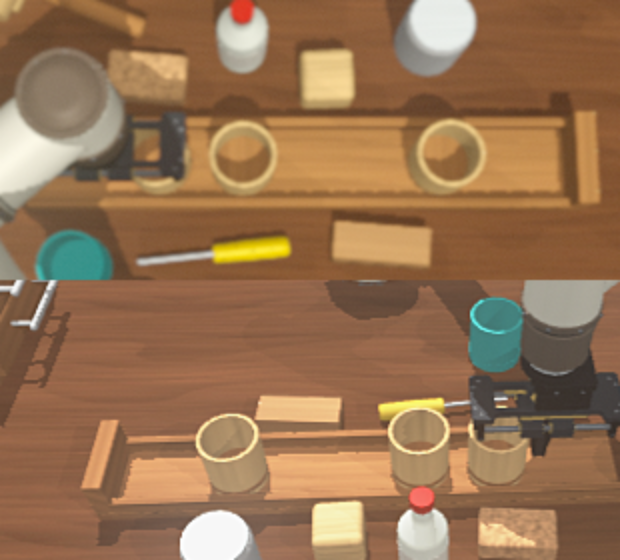

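```bash
python3 -m jog '{"delta_pos":[[0.2,-5,0],[0.2,-8,0],[0.2,-8,0],[0.2,-8,0],[0.2,-8,0],[0.2,-8,0],[0.2,-8,0],[0.2,-8,0],[0.2,-8,0],[0.2,-8,0]],"rot":[[0,0,0],[0,0,0],[0,0,0],[0,0,0],[0,0,0],[0,0,0],[0,0,0],[0,0,0],[0,0,0],[0,0,0]],"grip":[0,0,0,0,0,0,0,0,0,0]}'|egrep 'pos|force'; python3 -m jog '{"delta_pos":[[0.2,-8,0],[0.2,-8,0],[0.2,-8,0],[0.2,-8,0],[0.2,-8,0],[0.2,-8,0],[0.2,-8,0],[0.2,-8,0],[0.2,-8,0],[0.2,-8,0]],"rot":[[0,0,0],[0,0,0],[0,0,0],[0,0,0],[0,0,0],[0,0,0],[0,0,0],[0,0,0],[0,0,0],[0,0,0]],"grip":[0,0,0,0,0,0,0,0,0,0]}'|egrep 'pos|force'
```

```text
tcp_pos: [0.5074, 0.1666, 0.0717]
wrist_force: [0.1, 6.2, 5.2]
tcp_pos: [0.509, 0.0863, 0.0715]
wrist_force: [-0.0, 5.0, 5.3]
```

```bash
python3 -m jog '{"delta_pos":[[0.2,-8,0],[0.2,-8,0],[0.2,-8,0],[0.2,-8,0],[0.2,-8,0],[0.2,-8,0],[0.2,-8,0],[0.2,-8,0],[0.2,-8,0],[0.2,-8,0]],"rot":[[0,0,0],[0,0,0],[0,0,0],[0,0,0],[0,0,0],[0,0,0],[0,0,0],[0,0,0],[0,0,0],[0,0,0]],"grip":[0,0,0,0,0,0,0,0,0,0]}'|egrep 'pos|force'; python3 -m jog '{"delta_pos":[[0,-6,0],[0,-6,0],[0,-6,0],[0,-6,0],[0,-5,0],[0,-4,0],[0,-3,0],[0,0,0],[0,0,0]],"rot":[[0,0,0],[0,0,0],[0,0,0],[0,0,0],[0,0,0],[0,0,0],[0,0,0],[0,0,0],[0,0,0]],"grip":[0,0,0,0,0,0,0,0,0]}'|egrep 'pos|force'
python3 - <<'E'
from h import *
snap('top','t7.png');snap('scene','s7.png')
E
```

```text
tcp_pos: [0.5111, 0.0066, 0.0717]
wrist_force: [0.3, 7.4, 7.0]
tcp_pos: [0.5106, -0.0296, 0.0714]
wrist_force: [0.6, 5.8, 6.2]
```

```bash
python3 -m jog '{"delta_pos":[[0,-5,0],[0,-5,0],[0,-5,0],[0,-5,0],[0,-4,0],[0,-3,0],[0,0,0],[0,0,0]],"rot":[[0,0,0],[0,0,0],[0,0,0],[0,0,0],[0,0,0],[0,0,0],[0,0,0],[0,0,0]],"grip":[0,0,0,0,0,0,0,0]}'|egrep 'pos|force'; python3 -m jog '{"delta_pos":[[0,-2,0],[0,-2,0],[0,0,0]],"rot":[[0,0,0],[0,0,0],[0,0,0]],"grip":[0,0,0]}'|egrep 'pos|force'; python3 -m jog '{"delta_pos":[[0,-2,0],[0,0,0]],"rot":[[0,0,0],[0,0,0]],"grip":[0,0]}'|egrep 'pos|force'
```

```text
tcp_pos: [0.5106, -0.0565, 0.0715]
wrist_force: [0.7, 5.8, 6.6]
tcp_pos: [0.5108, -0.0603, 0.0717]
wrist_force: [0.2, 6.3, 7.5]
tcp_pos: [0.5108, -0.0623, 0.0717]
wrist_force: [-0.3, 7.7, 7.1]
```

```bash
for i in 1; do python3 -m jog '{"delta_pos":[[0,-2,0],[0,0,0]],"rot":[[0,0,0],[0,0,0]],"grip":[0,0]}'|egrep 'pos|force'; python3 -m jog '{"delta_pos":[[0,-2,0],[0,0,0]],"rot":[[0,0,0],[0,0,0]],"grip":[0,0]}'|egrep 'pos|force'; done
```

```text
tcp_pos: [0.5107, -0.0643, 0.0717]
wrist_force: [-0.1, 6.9, 7.1]
tcp_pos: [0.5108, -0.0662, 0.0717]
wrist_force: [-0.5, 6.7, 6.7]
```

```bash
for i in 1; do python3 -m jog '{"delta_pos":[[0,-2,0],[0,0,0]],"rot":[[0,0,0],[0,0,0]],"grip":[0,0]}'|egrep 'pos|force'; python3 -m jog '{"delta_pos":[[0,-2,0],[0,0,0]],"rot":[[0,0,0],[0,0,0]],"grip":[0,0]}'|egrep 'pos|force'; done
```

```text
tcp_pos: [0.5108, -0.0682, 0.0717]
wrist_force: [0.3, 7.1, 6.9]
tcp_pos: [0.5112, -0.0691, 0.0718]
wrist_force: [-0.6, 14.5, 6.6]
```

```bash
python3 -m jog '{"delta_pos":[[0,3,0],[0,5,0],[0,12,0],[0,20,0],[0,0,20],[0,0,35],[0,0,40],[0,30,40],[0,40,0],[0,40,0]],"rot":[[0,0,0],[0,0,0],[0,0,0],[0,0,0],[0,0,0],[0,0,0],[0,0,0],[0,0,0],[0,0,0],[0,0,0]],"grip":[0,0,0,0,0,0,0,0,0,0]}'; python3 -m jog '{"delta_pos":[[0,40,0],[0,40,0],[0,40,0],[0,40,0],[0,0,0]],"rot":[[0,0,0],[0,0,0],[0,0,0],[0,0,0],[0,0,0]],"grip":[0,0,0,0,0]}'
python3 - <<'E'
from h import *
np.set_printoptions(precision=4,suppress=True)
snap('top','t8.png');snap('scene','s8.png')
a=cv2.imread('pics/t8.png')[110:250,205:515];b=cv2.imread('pics/s8.png')[120:260,100:410]
cv2.imwrite('pics/c8.png',cv2.resize(np.vstack([a,b]),None,fx=2.1,fy=2.1))
E
```

```text
time_s: 23.13
tcp_pos: [0.5105, 0.0752, 0.2013]
ee_rot: [[1.0, 0.014, 0.003], [0.014, -1.0, -0.002], [0.003, 0.002, -1.0]]
wrist_force: [0.7, -0.6, -0.7]
gripper_width: 0.003
time_s: 23.55
tcp_pos: [0.5101, 0.2399, 0.1981]
ee_rot: [[1.0, 0.023, 0.0], [0.023, -1.0, -0.004], [0.0, 0.004, -1.0]]
wrist_force: [0.8, -0.2, -0.6]
gripper_width: 0.003
```

View pics/c8.png

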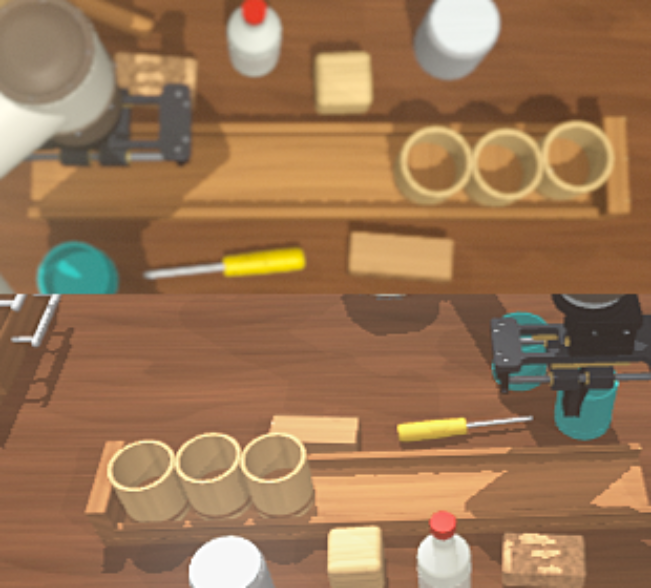

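Run:
```python
from h import *
for u,v in [(435,164),(506,166),(577,157)]: print(pt('t8',205+u/2.1,110+v/2.1,.097))
print(pt('t8',205+608/2.1,110+165/2.1,.072))
finish_job()
```

```text
[ 0.50778075 -0.12064616  0.097     ]
[ 0.50726347 -0.20069977  0.097     ]
[ 0.51935772 -0.2809245   0.097     ]
[ 0.51544161 -0.32423449  0.072     ]
the job is handed in; nothing more can be done
```

I stood both fallen beakers up by gripping them across the sides, turning them 90° and setting them on the lane floor. I then pushed all three with the closed fingers into a row against the end stop, and handed the job in at about 24 s of the 70 s allowed.

- **Row position:** the last top image puts the beaker centres at y = -0.281, -0.201 and -0.121. The stop face is at about -0.321, so the farthest beaker is about 200 mm from it, which is the spacing of three touching beakers. They are within about 8 mm sideways of the lane's axis, inside the 20 mm limit.
- **Contact with the stop:** the push force rose to 14.5 N when the row reached the stop, after about 7 N while sliding.
- **Upright and bystanders:** the last picture shows all three mouth up, and the bystanders look where they were at the start. I judged both by eye and did not measure tilt or how far the bystanders moved.
- **Unexplained reading:** the wrist showed about 7 N upward during the push. It went away once I backed off, and I did not find the cause.

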